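# Hold a machined plate up to the microscope

### The arm

A 6-joint arm with a two-finger parallel gripper is mounted at the origin on the work surface. World frame = base frame: x ahead of the robot, y to its left, z up, the work surface at z = 0. Lengths are in mm, angles in rad, forces in N, time in s.
With the tool pointing down it reaches from about 350 to 775 mm from the base axis. Payload 7.3 kg.
Tool frame: the origin (TCP) lies on the centre line of the jaws, within the pads' length; the fingertips stand 17 mm ahead of it and the grasp point (between the pads) lies 2 mm behind it; z points along the fingers, y is the line along which they close (so a half turn about z gives the same grasp; the last joint's range is limited). The gripper opens to 92 mm and grips with 3 to 60 N. Pads are 19 mm wide; open, the fingers measure 130 mm over their backs; the gripper's body (75 mm by 190 mm) begins 47 mm behind the grasp point.
Start: joints at [1.115, 0.342, 1.524, -0, 1.275, -0.146], TCP at [160.04, 500.03, 243.741] pointing down, gripper open.
Joint ranges: [-2.53, 2.53], [-0.77, 2.02], [0.04, 2.7], [-1, 4.14], [0.28, 2.66], [-3.11, 3.11]. Speed limits (rad/s): [2.57, 2.57, 3.14, 3.14, 3.14, 3.14].

### API

Orientations are given as [roll, pitch, yaw] about the fixed x, y, z axes, in that order (R = Rz(yaw) Ry(pitch) Rx(roll)).
In Python, from plant import bot gives the robot as it stands. The module is installed in compiled form; this text tells all that it offers.
- The arm moves only by the shell command python3 -m pendant 'ROWS'. ROWS is JSON, a list of rows, each a list of 3 entries, a list of its own where there are three numbers: the shift along the world's x, y, z as a fraction of full scale, then the turn, a rotation vector about the world's x, y, z as a fraction of full scale, then the opening, from -1 (shut) to 1 (fully open), so that 0 is half open. In form: [[[tx, ty, tz], [rx, ry, rz], claw], ...]. A call has exactly 10 rows; each row shifts and turns the commanded pose from where the row before left it; what a row does not reach is not made up. Full scale, the value 1, is 30 mm for a shift and 0.12 rad for a turn. A row lasts 1/12 s, in which the tool goes at most 41.7 mm and 7.16 degrees, less where a joint would pass 70% of its speed; a pose out of reach is approached as far as the arm can. A call with a number of a shift or a turn outside -1 to 1 is refused whole. A call with a gripper value outside its range is refused whole. The fingers move at their own pace and stop on an object; the grip force is fixed at half the most. Time passes only in rows, so rows that do not move let the fingers close, or fill a call up. It gives the time, the measured TCP pose, the force, the opening and the grip force at its end, in the units of the state.
- bot.get_obs(): the state, without advancing time (a new reading comes with each control period).
- bot.capture(name): name is "side" or "top" or "wrist"; returns the picture (420x560x3 uint8, blue, green, red); there is no depth.
- bot.camera_params(name): a dict with "fovy" (degrees; the focal length in pixels is half the picture's height over the tangent of half this angle, whatever the lens; pixels are square), "cx", "cy" (the principal point, pixels), "distortion" ([k1, k2, p1, p2, k3] as OpenCV has them; the pictures are not rectified), "camera_from_world" (4x4, takes a point from world to camera coordinates). Camera axes: x right, y down, z forward; pixel columns grow to the right and rows downward; lengths in mm; the calibration is good to about 2 mm. A picture is of the moment at which its call begins: read the wrist's pose just before it. camera_params takes no time and is no camera call; for the wrist camera it gives the pose at the moment of the call.
- bot.close_job(): hands the job in; it is judged then, once.
The state is a dict: "time": time; "joint_positions": joint angles; "dq": joint speeds; "tau": joint torques, N m; "tool_pos": TCP position; "tcp_rot": TCP orientation; "contact_force": force on the tool from outside, world axes, zero at the start; "moment": the same for the moment, N m; "grip_width": finger opening in mm; "finger_force": force on a finger pad.
Only numpy, scipy, OpenCV 4.12 (cv2) and the standard library are available. Lean on these libraries where they do the work, as an engineer would, in place of code of your own. Each camera call takes 0.05 s, during which the arm holds its last target. There are 200 camera calls.

### The job

The wide machined plate in the parts rack has to have its bore looked at for burrs: lift the hold-down bar off the rack and lay it on the bench, handle up, then draw the wide plate up out of its slot, turn it and hold it up to the microscope with the bore in the middle of the view, the face (either one) square to the lens and about 100 mm from it. Finish still holding it there in the gripper, motionless and touching nothing else. Leave the two narrow plates standing in the rack, and do not knock the microscope, the scraper or the caliper.

Things in the scene. Friction and masses are not known exactly. Their poses are not given: they have to be found in the camera images.
- rack: Fixed parts rack: black block 94 (x) x 262 (y) x 40 mm with slots 70 x 12 mm at y = -55, 0, 55 mm, slot floor 10 mm above the bench. Steel end plates 8 mm thick, 56 mm wide at y = -135 and 135 mm; notch in their top 20 mm wide, its floor at 142 mm, ears up to 152 mm. Origin: centre of underside; z up. Between rack and robot (its -x side) the bench is clear.
- bar_handle (a point): Loose hold-down bar, 0.14 kg: flat aluminium, 16 (x) x 300 (y) x 8 mm, lying in the rack's end notches, 2 mm above the tops of all the plates. In its middle stands a bow handle of dark steel rod 10 mm thick, 60 mm long along y. This point: middle of the rod's length and thickness, 46 mm above the bar's underside; y along the bar, z up.
- wide_plate_mid (a point): Wide aluminium plate, 64 (x) x 10 (y) x 130 mm (z), 0.13 to 0.25 kg, on end in one of the three slots, standing on the slot floor, top 140 mm above the bench. Bore near the lower end, three narrow cross slots above it, upper 41 mm plain. This point: its centre, 65 mm above its underside; y square to its faces, z up along it. Both faces are alike.
- bore (a point): Centre of the wide plate's through bore (28 mm), in the middle of the plate's width and thickness, 42 mm above its underside; axes as for the plate, the bore runs along y.
- narrow_plate_a_mid (a point): Centre of a narrow plate, 40 (x) x 10 (y) x 130 mm (z), with two small holes, standing in another slot. It stays there.
- narrow_plate_b_mid (a point): Centre of the other narrow plate, 40 (x) x 10 (y) x 130 mm (z), with one long window, standing in the remaining slot. It stays there.
- scope: Microscope stand, fixed: white base plate 190 (x) x 140 (y) x 16 mm, steel column 18 mm thick, 349 mm high at x = 72 mm, with a clamp block and fork at 262 mm height that carry the head. The head looks towards the stand's -x. Origin: centre of the underside, z up.
- lens (a point): Centre of the microscope's lens face. Its -x axis is the line of sight, out of the lens and 26 to 41 degrees down; y level; z up and leaning outward. In focus at 100 mm (80 to 120 will do). The head, a white tube 38 mm thick with a black front ring 48 mm across, runs 116 mm back along +x and tilts on a stiff hinge 70 mm behind this point.
- scraper: Deburring scraper lying on the bench, 160 mm long along x, grey handle 16 mm thick. Bystander.
- caliper: Steel vernier caliper lying on the bench, 200 mm long along x, jaws 60 mm. Bystander.

How it is judged:
By the outcome, as a careful person would: the job done as asked, in the order asked, and still so for the second after the job is handed in, while the arm keeps its last pose, push and grip.
It also fails if it takes over 61 s, if anything falls off the work surface, if the arm or the gripper's body presses on something with over 40 N, if the wrist force passes 120 N, or if a joint passes its speed limit or range.

## Working session

There is one attempt and no reset: what is moved stays moved. The work goes in short steps, Python scripts to look and compute and a shell command to move; the robot and the scene stay as the last step left them, time stands still between calls to the robot, and variables do not carry over. Pictures are saved under pics/ and viewed, at most 10 in all, crops included, and the job is handed in when it is done.

```bash
mkdir -p pics
cat > h.py <<'E'
import numpy as np, cv2
from plant import bot
def cam(n):
    p=bot.camera_params(n); f=210/np.tan(np.radians(p["fovy"])/2)
    K=np.array([[f,0,p["cx"]],[0,f,p["cy"]],[0,0,1.]]); return K,np.array(p["distortion"],float),np.array(p["camera_from_world"])
def ray(c,uv):
    K,d,T=c; q=cv2.undistortPoints(np.array([[uv]],float),K,d)[0,0]
    R=T[:3,:3]; v=R.T@np.array([q[0],q[1],1]); return -R.T@T[:3,3], v/np.linalg.norm(v)
def onz(c,uv,z):
    o,v=ray(c,uv); return o+v*(z-o[2])/v[2]
def tri(c1,a,c2,b):
    o,v=ray(c1,a); p,w=ray(c2,b); s=np.linalg.lstsq(np.c_[v,-w],p-o,rcond=None)[0]
    x,y=o+s[0]*v,p+s[1]*w; return (x+y)/2,np.linalg.norm(x-y)
def proj(c,P):
    K,d,T=c; return cv2.projectPoints(np.atleast_2d(np.array(P,float)),cv2.Rodrigues(T[:3,:3])[0],T[:3,3],K,d)[0][:,0]
E
python3 - <<'E'
from h import *
for n in("side","top","wrist"):
    c=cam(n); print(n,c[0][0,0],c[1],np.round(-c[2][:3,:3].T@c[2][:3,3]),np.round(c[2][2,:3],2))
    cv2.imwrite(f"pics/{n}0.png",bot.capture(n))
o=bot.get_obs();print(o)
E
```

```text
side 437.83067489301476 [-0.10071737  0.          0.          0.          0.        ] [204. 354. 917.] [ 0.45 -0.45 -0.77]
top 428.3823571099616 [-0.13440383  0.          0.          0.          0.        ] [ 525.  -48. 1258.] [ 0.1  -0.01 -1.  ]
wrist 337.0299175665477 [-0.07574154  0.          0.          0.          0.        ] [ 95. 522. 384.] [ 0.24 -0.08 -0.97]
{'time': 0.15, 'joint_positions': array([ 1.11502842e+00,  3.42545350e-01,  1.52477932e+00,  1.42981967e-05,
        1.27542099e+00, -1.45978513e-01]), 'dq': array([-0.0003746 , -0.0017803 , -0.00417599, -0.00169796, -0.00180839,
        0.00011459]), 'tau': array([ 1.61647393e-03, -4.31466293e+01, -2.44355714e+01,  7.19040097e-02,
        5.36596240e-02, -6.40076655e-05]), 'tool_pos': array([159.88831267, 499.76275511, 243.21998226]), 'tcp_rot': array([-3.14045390e+00, -1.81246087e-04,  2.83179899e+00]), 'contact_force': array([-1.04457644, -0.14036972,  0.5334892 ]), 'moment': array([-0.03054646,  0.01157752,  0.01109797]), 'finger_force': 0.0, 'grip_width': 91.51588674838992}
```

View pics/side0.png

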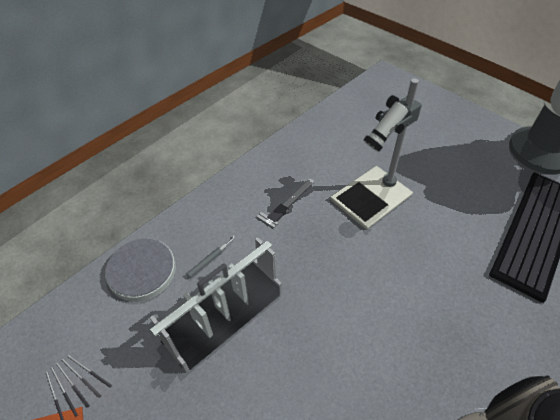

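View pics/top0.png

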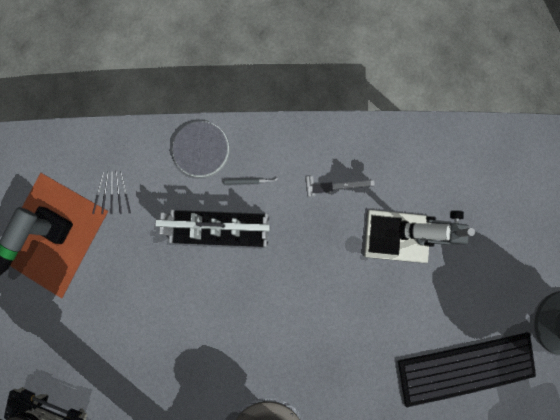

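Side view: the rack is at about (215,310), with its bar running from (157,328) to (270,246). The scope base is at (370,197) and its lens at about (372,140). In the top view the bar runs (157,224)–(268,228) and the scope head points left, its ring near (407,230). Next I'll enlarge these areas.

Run:
```python
import cv2,numpy as np
s=cv2.imread("pics/side0.png");t=cv2.imread("pics/top0.png")
r=lambda i,x,y,w,h:cv2.resize(i[y:y+h,x:x+w],(w*4,h*4),interpolation=cv2.INTER_CUBIC)
# side rack 145..285 x 235..370 ; scope in side 325..425 x 75..230
a=r(s,145,235,140,75+60); b=r(s,350,75,60,135)
A=np.hstack([a,b]); cv2.imwrite("pics/side_z.png",A)
a=r(t,150,195,125,60); b=r(t,355,200,125,70); cv2.imwrite("pics/top_z.png",np.vstack([a,b])); print(A.shape)
```

```text
(540, 800, 3)
```

View pics/side_z.png

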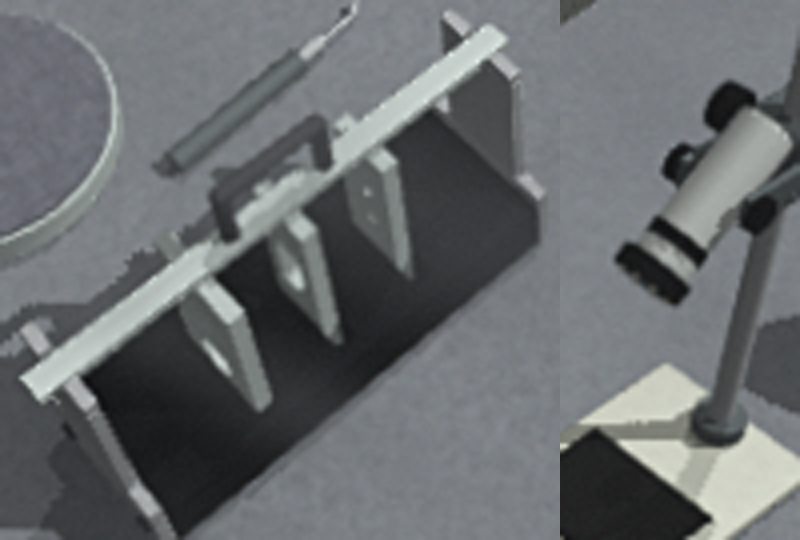

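View pics/top_z.png

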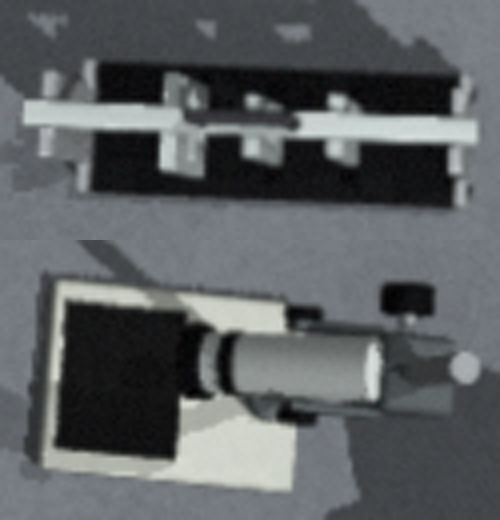

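The wide plate is in the left slot (the +y one), with its bore visible in the side crop at (212,355). The handle rod runs (220,200)–(318,125) in the side crop and (190,115)–(295,122) in the top crop. The lens ring front is at about (652,275) in the side crop and (183,360) in the top crop. The tube's rear end is at about (372,368) in the top crop.

Run:
```python
from h import *
np.set_printoptions(precision=1,suppress=True)
S,T=cam("side"),cam("top")
for n,s,t,z in [("barL",(153.7,331),(155.5,223.2),150),("barR",(268.8,245.3),(269.5,227.5),150),("hL",(200,285),(197.8,224),188),("hR",(224.5,266.5),(223.7,225.7),188),
  ("lens",(373,143.7),(401,230),0),("tail",(404.5,107),(448,232),0)]:
    print(n,*tri(S,s,T,t), onz(S,s,z),onz(T,t,z))
# rack block corners top view z=40, scope base corners z=16
r=lambda p:(150+p[0]/4,195+p[1]/4)
for p in [(92,60),(86,192),(468,73),(462,208)]: print("rack",onz(T,r(p),40))
r=lambda p:(355+p[0]/4,200+(p[1]-240)/4)
for p in [(55,277),(43,465),(290,490)]: print("base",onz(T,r(p),16))
for q in [(333,196),(375,167),(412,190),(366,228)]: print("baseS",onz(S,q,16))
for q in [(223,182),(276,180)]:print("scraper",onz(T,q,8))
for q in [(307,187),(374,183)]:print("cal",onz(T,q,8))
```

```text
barL [615.7 279.7 152.4] 1.453327316219345 [616.4 278.9 150. ] [616.4 281.  150. ]
barR [602.5 -17.4 136.8] 1.889747977374275 [596.5 -10.5 150. ] [600.9 -18.4 150. ]
hL [610.2 162.1 183.7] 0.5042350010507035 [608.  163.4 188. ] [609.7 161.1 188. ]
hR [607.1  98.6 180. ] 5.624584707321101 [604.9 103.2 188. ] [604.5  95.5 188. ]
lens [ 581.9 -341.5  229.7] 5.319620222103614 [ 705.4 -576.4   -0. ] [ 597.3 -405.1    0. ]
tail [ 571.3 -436.9  288.1] 6.4628513675689785 [ 736.  -803.1   -0. ] [ 588.5 -550.     0. ]
rack [662.9 262.6  40. ]
rack [567.9 266.2  40. ]
rack [649.4  -8.8  40. ]
rack [553.1  -3.4  40. ]
base [ 659.1 -306.6   16. ]
base [ 521.8 -293.2   16. ]
base [ 499.3 -476.7   16. ]
baseS [ 651.7 -311.2   16. ]
baseS [ 633.3 -481.8   16. ]
baseS [ 505.  -478.8   16. ]
baseS [ 520.  -284.1   16. ]
scraper [747.7 121.7   8. ]
scraper [751.1 -35.6   8. ]
cal [ 728.8 -126.9    8. ]
cal [ 738.3 -327.1    8. ]
```

```bash
python3 -m pendant '[[[0.8,-0.6,0.6],[0,0,-0.8],1],[[1,-0.8,0.6],[0,0,-1],1],[[1,-0.8,0.6],[0,0,-1],1],[[1,-0.8,0],[0,0,-1],1],[[1,-0.8,0],[0,0,-1],1],[[1,-0.8,0],[0,0,-1],1],[[1,-0.8,0],[0,0,-1],1],[[1,-0.8,0],[0,0,-1],1],[[1,-0.8,0],[0,0,-1],1],[[1,-0.8,0],[0,0,-1],1]]'
```

```text
time: 0.98
tool_pos: [454.1, 265.3, 297.0]
tcp_rot: [-3.141, 0.0, 1.65]
contact_force: [1.0, 0.8, -0.5]
grip_width: 91.8
finger_force: 0.0
```

```bash
python3 -m pendant '[[[0.9,-0.8,0],[0,0,-0.55],1],[[0.9,-0.8,0],[0,0,-0.5],1],[[0.9,-0.8,0],[0,0,0],1],[[0.8,-0.8,0],[0,0,0],1],[[0.8,-0.7,0],[0,0,0],1],[[0.6,-0.4,0],[0,0,0],1],[[0.2,-0.2,0],[0,0,0],1],[[0,0,0],[0,0,0],1],[[0,0,0],[0,0,0],1],[[0,0,0],[0,0,0],1]]'
python3 - <<'E'
from h import *
o=bot.get_obs();c=cam("wrist");np.save("pics/w1.npy",np.r_[c[0].ravel(),c[1],c[2].ravel()])
cv2.imwrite("pics/w1.png",bot.capture("wrist"));print(o["tool_pos"],o["tcp_rot"],o["joint_positions"])
print(proj(c,[[608,130,188],[610,161,188],[606,99,188],[616,280,150],[602,-18,150],[611,185,140]]))
E
```

```text
time: 1.82
tool_pos: [605.0, 133.0, 297.2]
tcp_rot: [-3.141, -0.0, 1.531]
contact_force: [-0.4, 0.6, 0.3]
grip_width: 91.9
finger_force: 0.0
[604.98601371 133.01851556 297.20343731] [-3.14111284e+00 -3.59092763e-04  1.53099313e+00] [9.25686146e-02 4.91726050e-01 1.14349075e+00 4.20140209e-04
 1.50680409e+00 1.32344771e-01]
[[281.04311354 218.00571687]
 [282.1730747  178.20746818]
 [279.97354978 255.40892382]
 [283.58429634  21.13526662]
 [280.13743051 348.63217677]
 [281.61388992 141.88802856]]
```

View pics/w1.png

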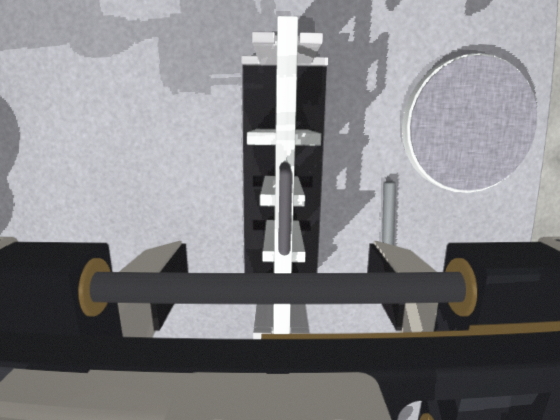

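Wrist view: the handle rod runs from (286,163) to (285,254). The far bar end is at (287,18), and the wide plate's top edge spans (247..320, 137).

Run:
```python
from h import *
a=np.load("pics/w1.npy");c=(a[:9].reshape(3,3),a[9:14],a[14:].reshape(4,4))
for uv,z in [((286,163),188),((285,254),188),((287.5,18),150),((247,137.5),140),((320,137.5),140),((262,198),140),((305,198),140),((243,62),40),((327,62),40)]: print(uv,onz(c,uv,z).round(1))
```

```text
(286, 163) [613.3 172.3 188. ]
(285, 254) [610. 100. 188.]
(287.5, 18) [619.2 282.2 150. ]
(247, 137.5) [581.1 190.  140. ]
(320, 137.5) [644.5 187.5 140. ]
(262, 198) [591.4 135.6 140. ]
(305, 198) [630.3 134.1 140. ]
(243, 62) [572.3 268.8  40. ]
(327, 62) [665.6 265.2  40. ]
```

```bash
python3 -m pendant '[[[0.2,0,-0.5],[0,0,0],0.3],[[0,0,-0.8],[0,0,0],0.3],[[0,0,-0.8],[0,0,0],0.3],[[0,0,-0.7],[0,0,0],0.3],[[0,0,-0.5],[0,0,0],0.3],[[0,0,-0.4],[0,0,0],0.3],[[0,0,0],[0,0,0],0],[[0,0,0],[0,0,0],-1],[[0,0,0],[0,0,0],-1],[[0,0,0],[0,0,0],-1]]'; python3 -m pendant '[[[0,0,0],[0,0,0],-1],[[0,0,0],[0,0,0],-1],[[0,0,0],[0,0,0],-1],[[0,0,0],[0,0,0],-1],[[0,0,0],[0,0,0],-1],[[0,0,0],[0,0,0],-1],[[0,0,0],[0,0,0],-1],[[0,0,0],[0,0,0],-1],[[0,0,0],[0,0,0],-1],[[0,0,0],[0,0,0],-1]]'
```

```text
time: 2.7
tool_pos: [612.4, 132.3, 187.6]
tcp_rot: [3.139, -0.0, 1.53]
contact_force: [0.4, 0.1, 0.3]
grip_width: 37.9
finger_force: 0.0
time: 3.53
tool_pos: [612.0, 131.9, 186.3]
tcp_rot: [3.141, 0.0, 1.53]
contact_force: [-0.9, -1.2, 2.0]
grip_width: 8.6
finger_force: 30.0
```

```bash
python3 -m pendant '[[[0,0,0.3],[0,0,0],-1],[[0,0,0.5],[0,0,0],-1],[[0,0,0.5],[0,0,0],-1],[[-0.3,0,0.3],[0,0,0],-1],[[-0.6,0,0],[0,0,0],-1],[[-0.9,0,0],[0,0,0],-1],[[-1,0,0],[0,0,0],-1],[[-1,0,0],[0,0,0],-1],[[-0.9,0,0],[0,0,0],-1],[[-0.7,0,0],[0,0,0],-1]]'; python3 -m pendant '[[[-0.5,0,0],[0,0,0],-1],[[-0.3,0,-0.3],[0,0,0],-1],[[0,0,-0.8],[0,0,0],-1],[[0,0,-0.9],[0,0,0],-1],[[0,0,-0.9],[0,0,0],-1],[[0,0,-0.9],[0,0,0],-1],[[0,0,-0.8],[0,0,0],-1],[[0,0,-0.6],[0,0,0],-1],[[0,0,-0.3],[0,0,0],-1],[[0,0,0],[0,0,0],-1]]'
```

```text
time: 4.37
tool_pos: [446.9, 131.9, 234.1]
tcp_rot: [-3.14, 0.0, 1.53]
contact_force: [1.4, 0.1, -0.7]
grip_width: 8.8
finger_force: 30.0
time: 5.2
tool_pos: [424.5, 131.7, 67.8]
tcp_rot: [-3.138, 0.001, 1.53]
contact_force: [-0.6, 0.7, -1.8]
grip_width: 8.6
finger_force: 30.0
```

```bash
python3 -m pendant '[[[0,0,-0.3],[0,0,0],-1],[[0,0,-0.2],[0,0,0],-1],[[0,0,-0.1],[0,0,0],-1],[[0,0,-0.06],[0,0,0],-1],[[0,0,-0.04],[0,0,0],-1],[[0,0,-0.03],[0,0,0],-1],[[0,0,-0.03],[0,0,0],-1],[[0,0,-0.03],[0,0,0],-1],[[0,0,0],[0,0,0],-1],[[0,0,0],[0,0,0],-1]]'
python3 - <<'E'
from h import *
cv2.imwrite("pics/s2.png",cv2.resize(bot.capture("side")[200:420,100:500],(800,440),interpolation=cv2.INTER_CUBIC))
E
```

```text
time: 6.03
tool_pos: [426.0, 131.9, 45.5]
tcp_rot: [3.141, -0.0, 1.53]
contact_force: [0.1, -0.2, -1.5]
grip_width: 8.9
finger_force: 30.0
```

View pics/s2.png

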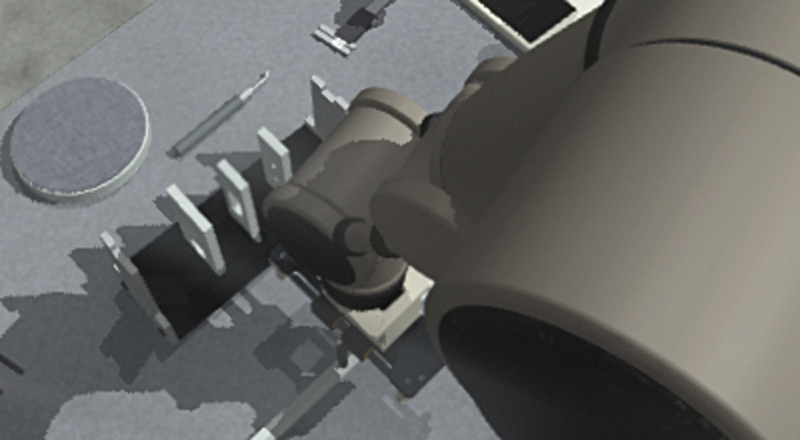

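All three plates are standing, the wide one at about (195,225), and the bar is just above the bench beside the rack. I'll lower it the last bit, let go and lift away.

```bash
python3 -m pendant '[[[0,0,-0.03],[0,0,0],-1],[[0,0,-0.03],[0,0,0],-1],[[0,0,0],[0,0,0],-1],[[0,0,0],[0,0,0],-0.6],[[0,0,0],[0,0,0],-0.5],[[0,0,0],[0,0,0],-0.4],[[0,0,0],[0,0,0],-0.4],[[0,0,0],[0,0,0],-0.4],[[0,0,0],[0,0,0],-0.4],[[0,0,0.2],[0,0,0],-0.4]]'; python3 -m pendant '[[[0,0,0.4],[0,0,0],-0.2],[[0,0,0.8],[0,0,0],-0.2],[[0,0,1],[0,0,0],-0.2],[[0,0,1],[0,0,0.5],-0.2],[[0,0,1],[0,0,1],-0.2],[[0,0,1],[0,0,1],-0.2],[[0.3,0,1],[0,0,1],-0.2],[[0.7,0.2,0.5],[0,0,1],-0.2],[[0.9,0.3,0],[0,0,1],-0.2],[[0.9,0.3,0],[0,0,1],-0.2]]'
python3 -c "
from h import *
print(bot.get_obs()['joint_positions'])"
```

```text
time: 6.92
tool_pos: [425.3, 131.8, 49.0]
tcp_rot: [-3.14, 0.0, 1.53]
contact_force: [0.4, -0.2, 0.3]
grip_width: 27.5
finger_force: 0.0
time: 7.75
tool_pos: [511.2, 156.2, 253.0]
tcp_rot: [3.138, 0.002, 2.315]
contact_force: [-0.1, -0.9, 0.1]
grip_width: 36.6
finger_force: 0.0
[ 1.53134046e-01  3.50144693e-01  1.48574883e+00  2.30418890e-05
  1.30171055e+00 -5.91551410e-01]
```

```bash
python3 -m pendant '[[[0.9,0.3,0],[0,0,1],-0.2],[[0.9,0.3,0],[0,0,1],-0.2],[[0.7,0.2,0],[0,0,1],-0.2],[[0.4,0.1,0],[0,0,1],-0.2],[[0.1,0,0],[0,0,1],-0.2],[[0,0,0],[0,0,0.6],-0.2],[[0,0,0],[0,0,0.2],-0.2],[[0,0,0],[0,0,0],-0.2],[[0,0,0],[0,0,0],-0.2],[[0,0,0],[0,0,0],-0.2]]'
python3 - <<'E'
from h import *
o=bot.get_obs();c=cam("wrist");np.save("pics/w2.npy",np.r_[c[0].ravel(),c[1],c[2].ravel()])
cv2.imwrite("pics/w2.png",bot.capture("wrist"));print(o["tool_pos"],o["tcp_rot"],o["joint_positions"])
print(proj(c,[[613,188.5,140],[581,190,140],[644.5,187.5,140]]))
E
```

```text
time: 8.58
tool_pos: [599.7, 182.9, 250.9]
tcp_rot: [3.141, 0.0, 3.004]
contact_force: [0.3, 0.7, 0.7]
grip_width: 36.7
finger_force: 0.0
[599.74620765 182.86921685 250.89876252] [3.14142571e+00 1.67702543e-04 3.00417658e+00] [ 1.73751700e-01  5.28825273e-01  1.20630281e+00  1.09050717e-04
  1.40625381e+00 -1.25964642e+00]
[[285.05336598 227.03347373]
 [281.47941389 186.98522988]
 [288.92562114 263.93696125]]
```

View pics/w2.png

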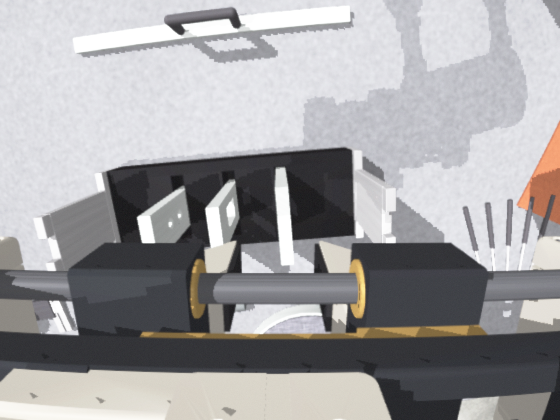

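The bar is lying flat with its handle up, (75..350, 15..45). The wide plate's top edge runs from about (280,190) to (288,264), which matches the predicted points. Descending to grasp.

```bash
python3 -m pendant '[[[0.4,0.2,0],[0,0,0.4],-0.2],[[0.05,0,-0.3],[0,0,0.4],-0.2],[[0,0,-0.6],[0,0,0],-0.2],[[0,0,-0.8],[0,0,0],-0.2],[[0,0,-0.8],[0,0,0],-0.2],[[0,0,-0.7],[0,0,0],-0.2],[[0,0,-0.5],[0,0,0],-0.2],[[0,0,-0.4],[0,0,0],-0.2],[[0,0,-0.2],[0,0,0],-0.2],[[0,0,0],[0,0,0],-0.2]]'; python3 -m pendant '[[[0,0,0],[0,0,0],-0.3],[[0,0,0],[0,0,0],-0.5],[[0,0,0],[0,0,0],-0.7],[[0,0,0],[0,0,0],-1],[[0,0,0],[0,0,0],-1],[[0,0,0],[0,0,0],-1],[[0,0,0],[0,0,0],-1],[[0,0,0],[0,0,0],-1],[[0,0,0],[0,0,0],-1],[[0,0,0],[0,0,0],-1]]'
```

```text
time: 9.47
tool_pos: [612.7, 188.8, 120.2]
tcp_rot: [-3.141, -0.003, 3.101]
contact_force: [-0.0, -1.4, -0.5]
grip_width: 36.7
finger_force: 0.0
time: 10.3
tool_pos: [613.7, 188.2, 122.2]
tcp_rot: [-3.141, 0.001, 3.102]
contact_force: [-0.9, -4.3, 5.2]
grip_width: 9.8
finger_force: 29.9
```

```bash
python3 -m pendant '[[[0,0,0.1],[0,0,0],-1],[[0,0,0.2],[0,0,0],-1],[[0,0,0.3],[0,0,0],-1],[[0,0,0.4],[0,0,0],-1],[[0,0,0.5],[0,0,0],-1],[[0,0,0.6],[0,0,0],-1],[[0,0,0.7],[0,0,0],-1],[[0,0,0.7],[0,0,0],-1],[[0,0,0.7],[0,0,0],-1],[[0,0,0.7],[0,0,0],-1]]'; python3 -m pendant '[[[0,0,0.7],[0,0,0],-1],[[0,0,0.4],[0,0,0],-1],[[0,-0.3,0.2],[0,0,0],-1],[[0,-0.6,0],[0,0,0],-1],[[0,-0.9,0],[0,0,0],-1],[[0,-0.9,0],[0,0,0],-1],[[0,-0.9,0],[0,0,0],-1],[[0,-0.9,0],[0,0,0],-1],[[0,-0.9,0],[0,0,0],-1],[[0,-0.9,0],[0,0,0],-1]]'
```

```text
time: 11.13
tool_pos: [613.2, 190.2, 270.6]
tcp_rot: [3.139, 0.001, 3.103]
contact_force: [0.4, 0.1, -1.2]
grip_width: 10.1
finger_force: 30.0
time: 11.97
tool_pos: [613.0, -1.2, 307.4]
tcp_rot: [3.14, -0.0, 3.102]
contact_force: [0.3, -0.3, -1.3]
grip_width: 9.8
finger_force: 30.0
```

```bash
python3 -m pendant '[[[0,-0.9,0],[0,0,0],-1],[[0,-0.9,0],[0,0,0],-1],[[0,-0.9,0],[0,0,0],-1],[[0,-0.9,0],[0,0,0],-1],[[0,-0.9,0],[0,0,0],-1],[[0,-0.6,0],[0,0,0],-1],[[0,-0.4,0],[0,0,0],-1],[[0,-0.2,0],[0,0,0],-1],[[0,0,0],[0,0,0],-1],[[0,0,0],[0,0,0],-1]]'
python3 - <<'E'
from h import *
o=bot.get_obs();c=cam("wrist");np.save("pics/w3.npy",np.r_[c[0].ravel(),c[1],c[2].ravel()])
cv2.imwrite("pics/w3.png",bot.capture("wrist"));print(o["tool_pos"],o["tcp_rot"],o["joint_positions"])
print(proj(c,[[582,-341.5,230],[571,-437,288]]))
E
```

```text
time: 12.8
tool_pos: [613.5, -170.3, 307.5]
tcp_rot: [3.141, -0.0, 3.102]
contact_force: [0.1, 0.7, -1.5]
grip_width: 9.9
finger_force: 30.0
[ 613.46688241 -170.31999383  307.48865232] [ 3.14055306e+00 -1.70211551e-04  3.10222726e+00] [-3.91540300e-01  5.24245495e-01  1.06250175e+00  9.17186094e-04
  1.55536377e+00 -1.92298554e+00]
[[  25.98566195  189.86744016]
 [-163.23233529  200.2019414 ]]
```

View pics/w3.png

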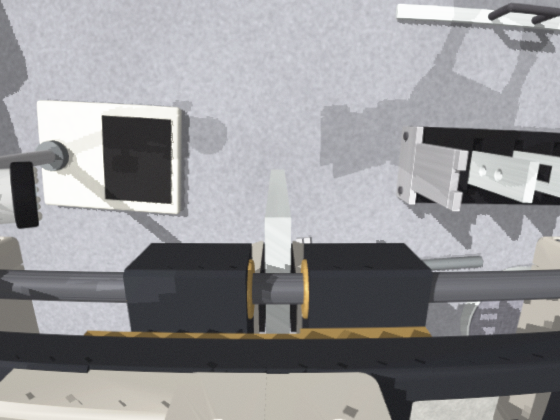

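The ring's front face is seen almost edge-on at column ~37, rows 162–228, so the lens centre is at about (36,195). The scope base corners are at (39,101), (183,108), (181,214) and (41,206). The plate hangs upright in the jaws, and the narrow plates and bar are undisturbed.

Run:
```python
from h import *
np.set_printoptions(precision=2,suppress=True)
S,T=cam("side"),cam("top")
a=np.load("pics/w3.npy");W=(a[:9].reshape(3,3),a[9:14],a[14:].reshape(4,4))
def multi(L):
    A=0;b=0
    for c,uv in L:
        o,v=ray(c,uv);M=np.eye(3)-np.outer(v,v);A=A+M;b=b+M@o
    P=np.linalg.solve(A,b); return P,[(proj(c,P)[0]-uv).round(1) for c,uv in L]
lens,r=multi([(W,(36,195)),(T,(402,230)),(S,(372.5,144.7))]);print("lens",lens,r)
tail,r=multi([(T,(448,232.3)),(S,(402.5,107.8))]);print("tail",tail,r)
d=lens-tail;print(np.linalg.norm(d),d/np.linalg.norm(d),"pitch",np.degrees(np.arctan2(-d[2],np.hypot(*d[:2]))),"yaw dir",np.degrees(np.arctan2(d[1],d[0])))
B=[onz(W,p,16)for p in[(39,101),(183,108),(181,214),(41,206)]];print(np.array(B))
for e in (B[1]-B[0],B[2]-B[3]):print(np.degrees(np.arctan2(e[1],e[0])))
print(np.mean(B,0), onz(W,(57,156),16))
```

```text
lens [ 585.21 -345.3   220.33] [array([-4.6, -3.2]), array([ 0.1, -0.3]), array([-1.4,  0.5])]
tail [ 572.85 -436.63  285.15] [array([0.2, 0.2]), array([-0.3,  0. ])]
112.67208785777096 [ 0.11  0.81 -0.58] pitch 35.120291393391526 yaw dir 82.29041123111664
[[ 503.52 -469.81   16.  ]
 [ 524.26 -282.44   16.  ]
 [ 660.47 -299.54   16.  ]
 [ 641.4  -495.35   16.  ]]
83.68570486124952
84.43745449317458
[ 582.41 -386.78   16.  ] [ 574.87 -457.81   16.  ]
```

Run:
```python
from h import *
from scipy.optimize import least_squares
np.set_printoptions(precision=2,suppress=True)
S,T=cam("side"),cam("top")
a=np.load("pics/w3.npy");W=(a[:9].reshape(3,3),a[9:14],a[14:].reshape(4,4))
y=np.radians(84);u=np.array([np.cos(y),np.sin(y),0])
def pts(q):
    H=np.array([q[0],q[1],262.+q[3]]);p=np.radians(q[2]);d=u*np.cos(p)-[0,0,np.sin(p)];return H+70*d,H-46*d,d
def res(q):
    l,t,d=pts(q)
    return np.r_[(proj(W,l)[0]-(36,195))/2.,proj(T,l)[0]-(402,230),proj(S,l)[0]-(372.5,144.7),proj(T,t)[0]-(448,232.3),proj(S,t)[0]-(402.5,107.8),q[3]/4]
s=least_squares(res,[580,-400,33,0]);l,t,d=pts(s.x);print(s.x,s.fun,l,t,d)
```

```text
[ 578.94 -400.82   32.46   -2.53] [-1.05 -1.56 -1.02 -0.23 -2.09  0.69  1.12 -0.63 -0.47 -0.56 -0.63] [ 585.11 -342.08  221.9 ] [ 574.88 -439.42  284.16] [ 0.09  0.84 -0.54]
```

```bash
python3 -m pendant '[[[0,0,0],[-0.3,0,-0.1],-1],[[0,0,0],[-0.6,0,-0.1],-1],[[0,0,0],[-0.7,0,-0.1],-1],[[0,0,0],[-0.8,0,-0.1],-1],[[0,0,0],[-0.8,0,-0.1],-1],[[0,0,0],[-0.7,0,-0.1],-1],[[0,0,0],[-0.5,0,0],-1],[[0,0,0],[-0.3,0,0],-1],[[0,0,0],[0,0,0],-1],[[0,0,0],[0,0,0],-1]]'
cat > g.py <<'E'
from h import *
from scipy.spatial.transform import Rotation as Q
np.set_printoptions(precision=3,suppress=True)
L=np.array([586,-343,222.]);y,p=np.radians(84),np.radians(33)
d=np.array([np.cos(y)*np.cos(p),np.sin(y)*np.cos(p),-np.sin(p)])
z=-np.array([0,0,1.]);z-=z@d*d;z/=np.linalg.norm(z)
Rt=np.c_[np.cross(d,z),d,z];P=L+105*d-70.2*z
o=bot.get_obs();R=Q.from_euler("xyz",o["tcp_rot"]).as_matrix()
print("shift/30",(P-o["tool_pos"])/30,"turn/.12",Q.from_matrix(Rt@R.T).as_rotvec()/.12,"bore",o["tool_pos"]+70.2*R[:,2],o["joint_positions"],o["dq"])
E
python3 g.py
```

```text
time: 13.68
tool_pos: [613.7, -169.3, 307.4]
tcp_rot: [-2.581, 0.046, 3.044]
contact_force: [0.2, -0.3, -2.5]
grip_width: 10.1
finger_force: 30.0
shift/30 [-0.483 -1.603 -2.791] turn/.12 [-0.091  0.393 -0.058] bore [ 612.75  -206.701  248.015] [-0.138  0.505  1.218 -0.569  1.382 -1.498] [-0.029 -0.005 -0.018  0.001  0.001 -0.004]
```

```bash
python3 -m pendant '[[[0,-0.1,-0.2],[0,0.1,0],-1],[[-0.05,-0.1,-0.4],[-0.1,0.1,-0.05],-1],[[-0.1,-0.2,-0.5],[0,0.1,0],-1],[[-0.1,-0.2,-0.5],[0,0.1,0],-1],[[-0.1,-0.3,-0.5],[0,0,0],-1],[[-0.1,-0.3,-0.4],[0,0,0],-1],[[-0.03,-0.25,-0.2],[0,0,0],-1],[[0,-0.15,-0.1],[0,0,0],-1],[[0,0,0],[0,0,0],-1],[[0,0,0],[0,0,0],-1]]'
python3 g.py
python3 - <<'E'
from h import *
r=lambda i,x,y,w,h:cv2.resize(i[y:y+h,x:x+w],(400,440),interpolation=cv2.INTER_CUBIC)
s,t,w=[bot.capture(n) for n in("side","top","wrist")]
for n,i in zip(("s4","t4","w4"),(s,t,w)):cv2.imwrite(f"pics/{n}.png",i)
cv2.imwrite("pics/m4.png",np.hstack([r(s,310,90,100,110),r(t,350,180,100,110)]))
E
```

```text
time: 14.52
tool_pos: [599.2, -219.6, 223.7]
tcp_rot: [-2.563, -0.0, 3.035]
contact_force: [0.8, 0.1, -1.2]
grip_width: 10.0
finger_force: 30.0
shift/30 [ 0.001  0.073 -0.001] turn/.12 [ 0.025 -0.003  0.017] bore [ 595.07  -257.776  164.953] [-0.214  0.571  1.348 -0.617  1.224 -1.462] [ 0.013 -0.014 -0.01   0.001  0.002  0.002]
```

View pics/m4.png

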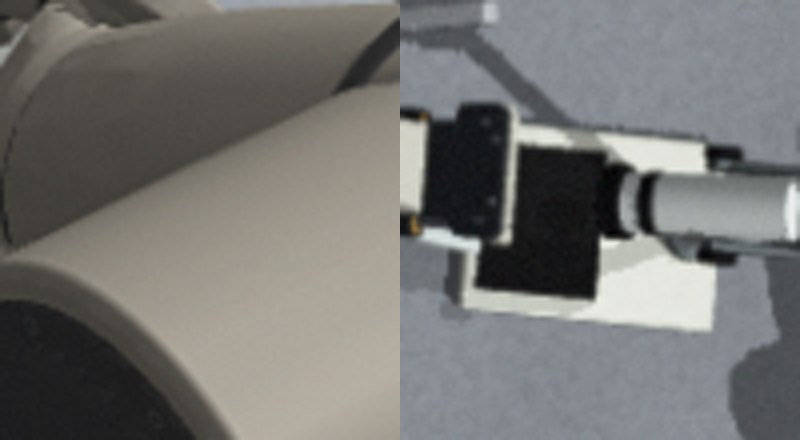

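View pics/w4.png

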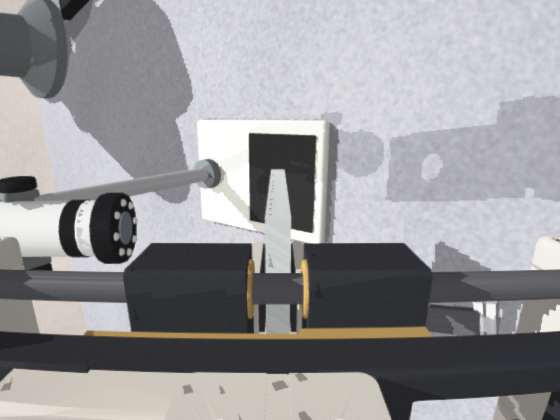

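The wrist view shows the lens face at about (125,229) with the tube axis level in the picture, so it is nearly square to the plate. The top view shows the head in line with the gripper and clear of it, and in the side view the arm hides the scene. I'll check lens position and tilt numerically in this picture.

Run:
```python
from h import *
np.set_printoptions(precision=1,suppress=True)
g=cv2.cvtColor(cv2.imread("pics/w4.png"),6);W=cam("wrist")
m=(g<75).astype(np.uint8);m[:,:88]=0;m[:,150:]=0;m[:188]=0;m[268:]=0
n,lab,st,ce=cv2.connectedComponentsWithStats(m);k=1+st[1:,4].argmax();print("ring bbox",st[k])
for r in range(196,264,6):
    x=np.flatnonzero(lab[r]==k); print(r,x.min() if len(x) else None,x.max() if len(x) else None,end=' | ')
print()
for c in (2,12,22,32,42,52): # white tube profile
    print(c,g[190:275:4,c])
L=np.array([586,-343,222.])
for p in (29,31,33,35,37):
    y,q=np.radians(84),np.radians(p);d=np.array([np.cos(y)*np.cos(q),np.sin(y)*np.cos(q),-np.sin(q)])
    e=np.array([-np.sin(y),np.cos(y),0]);u=np.cross(d,e);t=np.linspace(0,2*np.pi,73)[:,None]
    C=lambda s,r:proj(W,L-s*d+r*(np.cos(t)*e+np.sin(t)*u))
    A,B,D,E=C(0,24),C(12,24),C(95,19),C(50,19)
    print(p,"front bbox",A.min(0),A.max(0),"ctr",proj(W,L)[0],"tube95",D.min(0),D.max(0),"tube50",E.min(0),E.max(0))
```

```text
ring bbox [  90  193   46   70 2153]
196 99 128 | 202 95 128 | 208 93 133 | 214 92 134 | 220 91 132 | 226 90 135 | 232 90 135 | 238 91 131 | 244 92 134 | 250 93 126 | 256 96 129 | 262 104 121 | 
2 [ 42 155 163 219 236 239 243 244 243 242 240 236 218 134 131 131 130 131
 128 130  65  66]
12 [ 27  80  81 141 234 239 243 243 243 243 241 237 133 131 129 130 129 127
 131 130  69  64]
22 [ 24  82  78 152 178 240 244 243 244 242 240 237 233 224 214 199 183  99
 125 133  71  63]
32 [ 75  79  79 152 166 238 243 243 244 242 240 237 232 224 214 198 186  79
  80  80  69  97]
42 [203 171 127 155 175 239 243 244 244 243 240 237 234 225 216 199 187  82
  80  27  65  96]
52 [209 128 128 155 235 240 243 243 244 243 240 237 233 225 216 198 188 212
 214 204 112  96]
29 front bbox [100.9 191. ] [138.5 262.9] ctr [121.6 226.8] tube95 [-22.3 196.9] [ 21.3 249.8] tube50 [ 34.6 197.6] [ 72.9 252.4]
31 front bbox [102.2 191. ] [137.5 262.9] ctr [121.6 226.8] tube95 [-25.7 197.9] [ 17.3 251.5] tube50 [ 33.5 198.1] [ 70.7 253.4]
33 front bbox [103.5 191. ] [136.5 262.9] ctr [121.6 226.8] tube95 [-29. 199.] [ 13.4 253.2] tube50 [ 32.5 198.7] [ 68.5 254.4]
35 front bbox [104.8 191. ] [135.4 262.9] ctr [121.6 226.8] tube95 [-32.2 200.1] [  9.6 255. ] tube50 [ 31.7 199.3] [ 66.3 255.3]
37 front bbox [106.1 191. ] [134.3 262.9] ctr [121.6 226.8] tube95 [-35.3 201.2] [  5.8 256.8] tube50 [ 30.9 199.9] [ 64.2 256.3]
```

Run:
```python
from h import *
g=cv2.cvtColor(cv2.imread("pics/w4.png"),6)
np.set_printoptions(linewidth=250)
print(g[190:268:2,96:142:2])
```

```text
[[130 129 129 127 129 129 127 129 129 129 129 132 129 130 129 129 127 125 126 126 127 127 125]
 [129 129 129 129 127 109 103 102 100  99  96  95  95  96 117 126 126 124 124 122 123 123 122]
 [131 130 110  81  51  37  34  30  32  32  33  31  27  23  39  85 115 124 125 130 142 161 179]
 [128 104  40  34  34  30  35  30  34  32  32  27  23  17  18  24  61 171 191 208 211 212 209]
 [111  41  34  35  32  33  34  33  30  32  28  20  26  48  41  28  22 152 210 211 213 210 212]
 [ 64  31  36  32  33  32  33  33  31  28  25  24  51 151 140  53  25  63 202 211 214 211 212]
 [ 37  35  34  33  33  34  33  34  33  27  24  22  69 164 158  94  51 127 120 213 212 215 212]
 [ 36  36  33  32  38  33  30  32  27  24  21  24  63 162 151  79  87 163 153 211 217 211 210]
 [ 37  37  34  32  31  32  37  32  29  22  21  21  28  87  71  31  95 165 150 202 220 213 210]
 [ 36  33  31  33  34  33  37  32  25  26  24  23  21  27  23  24  56 142  89 139 211 214 212]
 [ 35  36  35  36  33  35  36  27  27  22  32  28  25  24  28  25  25  28  22 101 213 214 217]
 [ 39  36  34  35  35  33  37  31  22  58 144 120  34  
[... 1905 characters left out ...]
5  63 164 156 146 216 216 213 200]
 [ 31  30  30  28  30  30  30  25  28  26  21  37 155 140  68  56 155 130 189 217 218 205 113]
 [ 62  32  30  30  28  28  30  30  25  25  24  23  47  39  23  26  51 101 207 215 209  97  49]
 [170  39  28  26  26  27  28  25  26  28  24  21  23  24  22  24  73 202 215 207 100  51  47]
 [211 136  53  26  28  29  29  28  29  30  27  26  24  20  26  52 168 215 189 103  50  49  48]
 [213 213 205 119  45  32  30  33  35  33  35  34  44  88 149 196 212 191  87  51  49  49  48]
 [217 216 217 211 206 207 208 206 205 198 196 196 191 212 216 213 193  91  49  49  48  48  50]
 [212 216 217 215 214 217 217 214 218 215 214 218 213 213 212 185  78  52  44  48  47  48  49]]
```

Run:
```python
from h import *
from scipy.optimize import least_squares
np.set_printoptions(precision=2,suppress=True)
g=cv2.cvtColor(cv2.imread("pics/w4.png"),6);W=cam("wrist");K,D,T=W
# bolt centroids: brightness-weighted in small windows seeded from the printed patch
seeds=[(123.5,202),(130.5,204.5),(135.5,219),(135.5,238),(129.5,251.5),(121.5,251.5),(115.5,236.5),(116,215.5)]
use=[0,1,4,5,6,7]   # right two merge with background
c=[]
for x,y in seeds:
    xs,ys=np.meshgrid(np.arange(int(x)-3,int(x)+5),np.arange(int(y)-5,int(y)+6))
    w=np.clip(g[ys,xs].astype(float)-95,0,None);w[(abs(xs-x)>3.2)]=0;c.append(((xs*w).sum()/w.sum(),(ys*w).sum()/w.sum()))
c=np.array(c);print(c)
L0=np.array([586,-343,222.])
def frame(y,p):
    d=np.array([np.cos(y)*np.cos(p),np.sin(y)*np.cos(p),-np.sin(p)]);e=np.array([-np.sin(y),np.cos(y),0]);return d,e,np.cross(d,e)
def res(q,use):
    d,e,u=frame(q[0],q[1]);a=q[5]+np.arange(8)[use]*np.pi/4
    P=np.array([L0[0]+q[2],L0[1]+q[3],L0[2]])+q[4]*(np.cos(a)[:,None]*e*1+s*np.sin(a)[:,None]*u)
    return (proj(W,P)-c[use]).ravel()
best=[]
for s in(1,-1):
  for a0 in np.arange(0,6.3,.39):
    r=least_squares(res,[np.radians(84),.58,0,0,18,a0],args=(use,));best.append((r.cost,s,*np.degrees(r.x[:2]),*r.x[2:]))
print(np.array(sorted(best)[:3]))
d_px=np.array([proj(W,L0+[0,0,k])[0] for k in(-6,0,6)]);print(d_px)
```

```text
[[122.97 202.28]
 [131.39 203.2 ]
 [136.44 218.9 ]
 [136.34 238.51]
 [129.71 252.49]
 [121.31 251.51]
 [115.77 236.21]
 [116.7  215.  ]]
[[   1.36   -1.     83.48   35.7    -0.14    5.81   17.52    6.26]
 [   1.36    1.    443.48 -144.3    -0.14    5.81  -17.52   -3.16]
 [   1.36   -1.     83.48   35.7    -0.14    5.81   17.52   -0.02]]
[[129.5  224.56]
 [121.64 226.78]
 [113.48 229.09]]
```

```bash
sed -i 's/586,-343,222/586,-341,222/;s/radians(33)/radians(35)/' g.py; python3 g.py
```

```text
shift/30 [-0.011  0.114 -0.171] turn/.12 [-0.262  0.038  0.007] bore [ 595.559 -257.043  165.664] [-0.213  0.57   1.348 -0.617  1.224 -1.462] [ 0.002  0.001  0.003 -0.002 -0.001  0.001]
```

```bash
python3 -m pendant '[[[0,0.05,-0.08],[-0.13,0.02,0],-1],[[0,0.06,-0.09],[-0.13,0.02,0],-1],[[0,0,0],[0,0,0],-1],[[0,0,0],[0,0,0],-1],[[0,0,0],[0,0,0],-1],[[0,0,0],[0,0,0],-1],[[0,0,0],[0,0,0],-1],[[0,0,0],[0,0,0],-1],[[0,0,0],[0,0,0],-1],[[0,0,0],[0,0,0],-1]]'
python3 g.py
python3 - <<'E'
from h import *
# plate check in wrist view: silhouette centre of plate's lower end vs. the point expected (bore and underside along tool z)
from scipy.spatial.transform import Rotation as Q
o=bot.get_obs();R=Q.from_euler("xyz",o["tcp_rot"]).as_matrix();W=cam("wrist");i=bot.capture("wrist");cv2.imwrite("pics/w5.png",i)
P=o["tool_pos"]
for s in(-5,5):
  for x in(32,-32): print(s,x,proj(W,[P+R@[x,s,112.2],P+R@[x,s,-17.8]]).round(1).tolist())
g=cv2.cvtColor(i,6)
for r in (165,168,171,175,180,190,200,210,220,230): print(r,g[r,258:300:2])
E
```

```text
time: 15.5
tool_pos: [599.0, -215.9, 218.6]
tcp_rot: [-2.531, -0.002, 3.035]
contact_force: [0.2, 0.7, -1.8]
grip_width: 10.0
finger_force: 30.0
shift/30 [0.005 0.017 0.024] turn/.12 [-0.004 -0.014  0.012] bore [ 594.675 -255.927  161.046] [-0.195  0.581  1.361 -0.654  1.221 -1.422] [ 0.     0.     0.001 -0.001  0.001 -0.002]
-5 32 [[269.2, 170.3], [261.5, 218.7]]
-5 -32 [[269.7, 249.5], [263.5, 358.8]]
5 32 [[282.4, 170.3], [287.6, 218.7]]
5 -32 [[282.1, 249.5], [286.3, 358.8]]
165 [45 49 48 48 48 51 48 50 51 48 50 50 52 48 51 49 49 56 59 56 57]
168 [48 48 49 46 49 47 52 71 71 72 70 69 71 61 50 50 50 47 49 53 51]
171 [ 58  58  56  56  57  49 111 212 213 216 216 218 215 185  50  50  50  49
  49  48  49]
175 [ 57  57  57  56  59  52 150 213 204 217 216 217 218 202  70  56  58  57
  57  57  56]
180 [ 59  49  47  46  49  64 206 213 213 216 214 216 217 217 103  60  57  57
  56  59  59]
190 [ 54  48  50  48  48 129 208 183 208 211 212 213 211 213 199  70  57  58
  57  56  55]
200 [ 56  57  58  56  97 203 206 206 208 208 210 211 212 210 212 182  58  57
  56  58  59]
210 [ 58  57  58  63 191 206 205 205 209 209 211 212 211 211 208 209 126  57
  56  57  57]
220 [ 41  47  59 102 194 197 199 197 197 199 200 200 201 202 203 201 181  58
  55  56  56]
230 [220 216 215 214 203 205 205 207 208 205 204 197 198 197 198 197 188  99
  79  57  56]
```

The held plate's lower end shows at columns 270–284, row 169. The expected values are 269–282 and 170, so it has not slipped. The pose error is under 1 mm and the arm is still, so I'm handing in.

```bash
python3 -c "
from plant import bot
print(bot.close_job())"
```

```text
the job is handed in; nothing more can be done
None
```

The job is handed in (the judge returned no verdict): the bar lies on the bench handle up, and the gripper holds the wide plate with its bore on the microscope's line of sight, by my measurements square to the lens within a couple of degrees and about 100 mm away. The narrow plates were still standing and the bystanders untouched in every picture I checked.

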